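# Clip the board guard into the snap hook of the heated stage

### The job

Put the board guard over the two green boards on the heated stage: press its ring down through the red sprung gate of the snap hook, until the gate snaps shut over the ring. Then lift the guard gently, with only a light pull of about 6 N and never over 12 N, to feel that the shut gate holds it, set it back down upright with its feet on the boards, and let go. Never push or pull hard on the hook or the stage (stay well under 20 N), and leave the other things alone.

Things in the scene. Friction and masses are not known exactly. Their poses are not given: they have to be found in the camera images.
- stage: Heated work stage, fixed: rough brown block 190 x 190 mm with a steel plate, plate top 45 mm above its origin (centre of its underside), z up. Two green boards, 70 (x) x 46 (y) mm, lie on it centred at x = -18 mm, y = +50 and -50 mm in its frame, tops 47 mm above its origin (fixed). The steel snap hook stands on the plate's centre.
- hook_foot (a point): Centre of the plate's top, where the snap hook stands: a steel loop of 8 mm bar in the stage's x-z plane, open on top, closed there by the red gate. Its threaded stem is set anywhere from 0 to 8 mm up, which is not measured: feel for it. At the lowest setting, mm above here: floor of the loop 15, nose (post with inner face at x = -24) to 66, its top leaning out; rear post x = +30.
- mouth (a point): Where the ring goes down: on the shut gate's upper face near its free end, beside the nose, when the hook is set lowest (it stands 0 to 8 mm higher): x = -18, y = 0, z = 103.5 mm in the stage's frame, fixed to the stage. The ring's lowest point should pass straight down within about 3 mm of this line: farther to +x it stays caught on the gate, farther to -x it lands on the nose.
- gate (a joint): Angle of the hook's red sprung gate, rad: 0 shut, grows as its free end is pushed down (to 1.1). Bar 41.5 mm long, 9 wide, 5 thick, from its hinge at x = +20 to its free end at x = -21.5; shut it is level, underside 98.5 to 106.5 mm above the stage's origin. About 4 N opens it, 8 N or so when the ring, 20 to 28 mm down, slips past its end; then it snaps back to 0.
- guard: Board guard, loose, about 0.3 kg: aluminium bridge, alike under a half turn. Origin between its feet, at their underside; z up, y along the bridge. Rubber feet 44 (x) x 22 (y) mm at y = +50 and -50 mm, crossbar 112 mm long, 16 wide, 76 to 86 mm up. Once clipped and standing on the boards it can rise 24 to 32 mm, by the hook's setting, before the ring meets the underside of the shut gate.
- guard_grip (a point): Middle of the guard's yellow upright grip, 108 mm above the guard's origin: 14 mm thick (guard's x), 40 mm long (y), from 86 to 130 mm up. Pinch it from above across the 14 mm.
- ring_low (a point): Lowest point of the centre line of the guard's rigid steel ring, 25 mm above the guard's origin, on its axis. The ring lies in the guard's y-z plane under the crossbar: 5 mm bar, mean diameter 44 mm; the bar's underside is 2.5 mm below this point.
- weight: Small brass weight, 18 mm wide, 25 mm tall, loose, standing on a rear corner of the stage; origin at its foot. Leave alone.
- wirejar: Small glass jar with blue cap, 25 mm wide, 28 mm tall, loose, on a rear corner of the stage; origin at its foot. Leave alone.
- flask: Amber glass bottle, 48 mm wide, 120 mm tall, loose on the table beyond the stage; origin at its foot. Leave alone.
- reel: Blue reel, 90 mm wide, 14 mm high, lying on the table; origin at its underside. Leave alone.
- driver: Screwdriver, 150 mm long, lying on the table; leave alone.
- cup: White cup, 64 mm wide, 70 mm tall, loose on the table beyond the work area; origin at its foot. Leave alone.
Not all that is in view belongs to the job. Leave any orange look-alike of the guard alone.

How it is judged:
By the outcome, as a careful person would: the job done as asked, in the order asked, and still so for the second after the job is handed in, with the robot touching nothing.
It also fails if it takes over 67 s, if anything falls off the work surface, if the arm or the gripper's body presses on something with over 40 N, if the wrist force passes 120 N, or if a joint passes its speed limit or range.

### The arm

A 6-joint arm with a two-finger parallel gripper is mounted at the origin on the work surface. World frame = base frame: x ahead of the robot, y to its left, z up, the work surface at z = 0. Lengths are in m, angles in rad, forces in N, time in s.
With the tool pointing down it reaches from about 0.3 to 0.775 m from the base axis. Payload 14.6 kg.
Tool frame: the origin (TCP) lies midway between the tips of the shut fingers; the grasp point (between the pads) lies r.hold_point_z behind it (r.hold_point_z is the distance from the TCP to the grasp point, in m); z points along the fingers, y is the direction in which the jaws open and shut (so a half turn about z gives the same grasp; the last joint's range is limited). The gripper opens to 85 mm and grips with 20 to 120 N. Pads are 22 mm wide; open, the fingers measure 114 mm over their backs; the gripper's body (76 mm by 85 mm) begins 54 mm behind the grasp point. The pads swing forward as they close: fully open they stand 13 mm farther back than shut.
Start: joints at [-1.322, 0.3, 1.521, -0, 1.321, -0.067], TCP at [0.171, -0.523, 0.231] pointing down, gripper open.
Joint ranges: [-3.03, 3.03], [-0.79, 2.21], [0.23, 2.52], [-1.04, 4.18], [0, 3.07], [-2.55, 2.55]. Speed limits (rad/s): [2.22, 2.22, 2.57, 3.14, 3.14, 3.14].

### API

Orientations are given as a rotation vector (axis times angle).
In Python, from station import r, imaging, close_job gives the robot as it stands.
- The arm moves only by the shell command python3 -m jog 'ROWS' [OPENING] [FORCE]. ROWS is JSON, a list of rows, each an object of numbers: "tx", "ty", "tz": the shift along the tool's x, y, z in m; "roll": the turn about the tool's z in rad. In form: [{"tx": .., "ty": .., "tz": .., "roll": ..}, ...]. A call has 1 to 10 rows; each row is the pose to reach, as a shift and turn from the pose measured when the call began, along the tool's axes at that moment; what a row does not reach only later rows make up. A row lasts 1/8 s, in which the tool goes at most 62.5 mm and 10.7 degrees, less where a joint would pass 70% of its speed; a pose out of reach is approached as far as the arm can. A call with a gripper value outside its range is refused whole. OPENING is the closure in counts, from 0 (fully open) to 255 (shut), set as the call begins (- or left out, the last holds). The fingers move at their own pace and stop on an object; FORCE is the grip in N (left out, the last holds). Time passes only in rows, so rows that repeat a pose let the fingers close. It gives the time, the measured TCP pose, the force and the opening at its end, in the units of the state.
- r.read_state(): the state, without advancing time (a new reading comes with each control period).
- imaging.camera(name): name is "scene" or "top" or "wrist"; returns a dict with "image" (400x640x3 uint8, red, green, blue), "K" (3x3 intrinsics, pixels), "k1" (the pictures are not rectified: a ray, as slopes to the right and down, at radius r is drawn at 1 + k1 r^2 times it, then the intrinsics apply), "rvec" (rotation vector, rad) and "tvec" (3), from world to camera coordinates, as OpenCV has them; the wrist camera has in their place "T_tool_cam" (4x4, takes a point from camera to tool coordinates, whose origin is the TCP and whose axes are the flange's). Camera axes: x right, y down, z forward; pixel columns grow to the right and rows downward; lengths in m; the calibration is good to about 2 mm. A picture is of the moment at which its call begins: read the wrist's pose just before it. There is no depth.
- close_job(): hands the job in, once; it reports no verdict.
The state is a dict: "time": time; "joint_positions": joint angles; "qvel": joint speeds; "joint_torque": joint torques, N m; "position": TCP position; "tcp_rot": TCP orientation; "wrist_force": force on the tool from outside, world axes, zero at the start; "moment": the same for the moment, N m; "finger_gap": finger opening in m.
Only numpy, scipy, OpenCV 4.12 (cv2) and the standard library are available. Lean on these libraries where they do the work, as an engineer would, in place of code of your own. Each camera call takes 0.05 s, during which the arm holds its last target.

## Working session

There is one attempt and no reset: what is moved stays moved. The work goes in short steps, Python scripts to look and compute and a shell command to move; the robot and the scene stay as the last step left them, time stands still between calls to the robot, and variables do not carry over. Pictures are saved under pics/ and viewed, and the job is handed in when it is done.

```bash
ls; mkdir -p pics
python3 - <<'E'
from station import r, imaging
import cv2
print(r.read_state(), r.hold_point_z)
for n in ["scene","top","wrist"]:
    c=imaging.camera(n); cv2.imwrite(f"pics/{n}0.png",c["image"][:,:,::-1])
    print(n,{k:v for k,v in c.items() if k!="image"})
E
```

```text
pics
{'time': 0.0, 'joint_positions': array([-1.32158302e+00,  3.00470286e-01,  1.52159598e+00,  9.51093116e-06,
        1.32068868e+00, -6.66115147e-02]), 'qvel': array([ 0.00211569, -0.001006  , -0.0009837 ,  0.00148817,  0.00149327,
       -0.00046189]), 'joint_torque': array([ 1.40220094e-03, -5.43502021e+01, -3.61798310e+01, -8.66794124e-06,
        3.98852819e-03, -8.82479924e-06]), 'position': array([ 0.17076527, -0.52256999,  0.23071546]), 'tcp_rot': array([-3.10136079e+00, -4.93851432e-01,  1.51990094e-04]), 'wrist_force': array([ 0.28703327,  0.81652887, -0.07219203]), 'moment': array([ 0.02765329,  0.01921483, -0.00113055]), 'finger_gap': 0.08577827547208243} 0.0187
scene {'K': array([[398.51356595,   0.        , 317.45914097],
       [  0.        , 398.51356595, 194.8868336 ],
       [  0.        ,   0.        ,   1.        ]]), 'k1': -0.04759151313587093, 'rvec': array([ 1.646603  ,  1.78962526, -0.79944747]), 'tvec': array([ 0.02675742, -0.28635854,  1.50930891])}
top {'K': array([[430.5218103 ,   0.        , 321.13781967],
       [  0.        , 430.5218103 , 201.71587289],
       [  0.        ,   0.        ,   1.        ]]), 'k1': -0.06989787310884286, 'rvec': array([ 2.16144673, -2.11272907,  0.2026352 ]), 'tvec': array([-0.0243065 ,  0.56010456,  1.17004517])}
wrist {'K': array([[310.56435964,   0.        , 317.27880003],
       [  0.        , 310.56435964, 196.11767424],
       [  0.        ,   0.        ,   1.        ]]), 'k1': -0.03279316505652974, 'T_tool_cam': array([[-3.37357656e-04, -9.46665775e-01, -3.22217002e-01,
         8.34337052e-02],
       [ 9.99999817e-01, -1.57781214e-04, -5.83431407e-04,
        -1.96099930e-04],
       [ 5.01474755e-04, -3.22217140e-01,  9.46665655e-01,
        -1.41583596e-01],
       [ 0.00000000e+00,  0.00000000e+00,  0.00000000e+00,
         1.00000000e+00]])}
```

View pics/scene0.png

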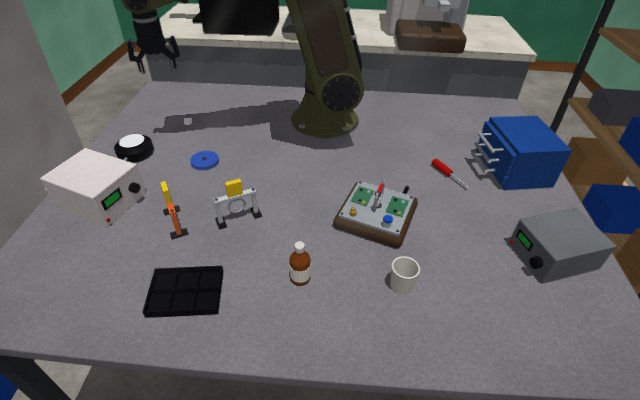

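View pics/top0.png

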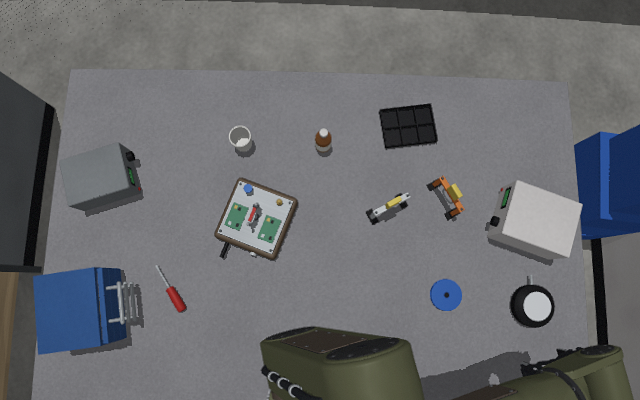

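View pics/wrist0.png

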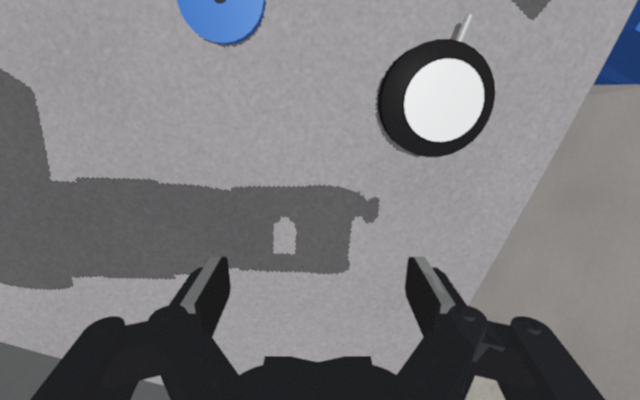

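The scene and top views show the guard with its yellow grip near top px (388,208), the stage near (257,218) with the boards at (236,216) and (270,229), and the orange look-alike at (446,197). Next I'll zoom in and measure.

```bash
cat > h.py <<'E'
import numpy as np, cv2
from scipy.spatial.transform import Rotation as R
from station import r, imaging
def cam(n):
    s=r.read_state(); c=imaging.camera(n)
    if n=="wrist":
        T=np.eye(4);T[:3,:3]=R.from_rotvec(s["tcp_rot"]).as_matrix();T[:3,3]=s["position"]
        W=T@c["T_tool_cam"]; c["Rw"]=W[:3,:3];c["o"]=W[:3,3]
    else:
        M=R.from_rotvec(c["rvec"]).as_matrix(); c["Rw"]=M.T; c["o"]=-M.T@c["tvec"]
    c["s"]=s
    return c
def ray(c,px):
    K=c["K"];d=np.array([(px[0]-K[0,2])/K[0,0],(px[1]-K[1,2])/K[1,1]])
    u=d.copy()
    for _ in range(20): u=d/(1+c["k1"]*(u@u))
    v=c["Rw"]@np.array([u[0],u[1],1]); return c["o"],v/np.linalg.norm(v)
def plane(c,px,z):
    o,v=ray(c,px); return o+v*(z-o[2])/v[2]
def tri(c1,p1,c2,p2):
    o1,v1=ray(c1,p1);o2,v2=ray(c2,p2)
    A=np.stack([v1,-v2],1);t=np.linalg.lstsq(A,o2-o1,rcond=None)[0]
    a=o1+t[0]*v1;b=o2+t[1]*v2; return (a+b)/2,np.linalg.norm(a-b)
def proj(c,p):
    q=c["Rw"].T@(np.asarray(p)-c["o"]);x=q[:2]/q[2];x=x*(1+c["k1"]*(x@x))
    return np.array([c["K"][0,0]*x[0]+c["K"][0,2],c["K"][1,1]*x[1]+c["K"][1,2]])
def blobs(img,lo,hi,amin=15,roi=None):
    h=cv2.cvtColor(img,cv2.COLOR_RGB2HSV);m=cv2.inRange(h,np.array(lo),np.array(hi))
    if roi: k=np.zeros_like(m);k[roi[1]:roi[3],roi[0]:roi[2]]=255;m&=k
    n,l,st,ce=cv2.connectedComponentsWithStats(m)
    return [(st[i][4],ce[i],cv2.minAreaRect(np.argwhere(l==i)[:,::-1].astype(np.float32))) for i in range(1,n) if st[i][4]>=amin]
E
python3 - <<'E'
from h import *
c=cam("top");d=cam("scene")
print(c["o"],d["o"])
a=cv2.resize(c["image"][165:275,205:305],None,fx=5,fy=5,interpolation=cv2.INTER_CUBIC)
b=cv2.resize(c["image"][170:240,355:475],None,fx=6,fy=6,interpolation=cv2.INTER_CUBIC)
cv2.imwrite("pics/t_stage.png",a[:,:,::-1]);cv2.imwrite("pics/t_guard.png",b[:,:,::-1])
a=cv2.resize(d["image"][170:250,325:425],None,fx=7,fy=7,interpolation=cv2.INTER_CUBIC)
cv2.imwrite("pics/s_stage.png",a[:,:,::-1])
for n,q,roi in(("top",c,(355,170,475,240)),("scene",d,(150,170,270,250))):
    print(n,"yellow",blobs(q["image"],(22,120,120),(34,255,255),10,roi))
for n,q,roi in(("top",c,(205,165,305,275)),("scene",d,(325,170,425,250))):
    print(n,"green",blobs(q["image"],(45,60,40),(90,255,255),30,roi))
    print(n,"red",blobs(q["image"],(0,150,90),(6,255,255),5,roi))
E
```

```text
[0.34922016 0.00436718 1.24953584] [1.3254938  0.06239645 0.77453433]
top yellow [(np.int32(69), array([456.23188406, 190.49275362]), ((456.2640686035156, 190.52247619628906), (13.885972023010254, 4.76999044418335), 57.9946174621582)), (np.int32(77), array([393.92207792, 201.27272727]), ((393.9852600097656, 201.30880737304688), (5.316455841064453, 14.062884330749512), 59.03623962402344))]
scene yellow [(np.int32(247), array([233.59919028, 187.40890688]), ((233.78846740722656, 187.4423065185547), (16.081523895263672, 15.885407447814941), 78.69007110595703)), (np.int32(120), array([165.675, 191.225]), ((165.85000610351562, 191.54998779296875), (21.819713592529297, 5.692099571228027), 71.56504821777344))]
top green [(np.int32(343), array([235.94169096, 216.22740525]), ((235.70689392089844, 215.98277282714844), (15.784103393554688, 24.326087951660156), 21.801406860351562)), (np.int32(345), array([268.84927536, 228.68405797]), ((268.6376037597656, 228.8801727294922), (15.773921012878418, 24.96630859375), 22.380136489868164))]
top red [(np.int32(31), array([251.70967742, 213.77419355]), ((251.6982879638672, 213.87071228027344), (2.2322096824645996, 13.393258094787598), 23.198589324951172))]
scene green [(np.int32(247), array([361.92712551, 195.6194332 ]), ((362.20001220703125, 195.60000610351562), (16.099689483642578, 18.782970428466797), 26.56505012512207)), (np.int32(271), array([396.64206642, 205.93726937]), ((396.7241516113281, 205.6896514892578), (17.455360412597656, 18.198143005371094), 21.801406860351562))]
scene red [(np.int32(29), array([380.17241379, 187.72413793]), ((380.20001220703125, 187.60000610351562), (2.683281421661377, 8.944271087646484), 26.56505012512207))]
```

View pics/t_stage.png

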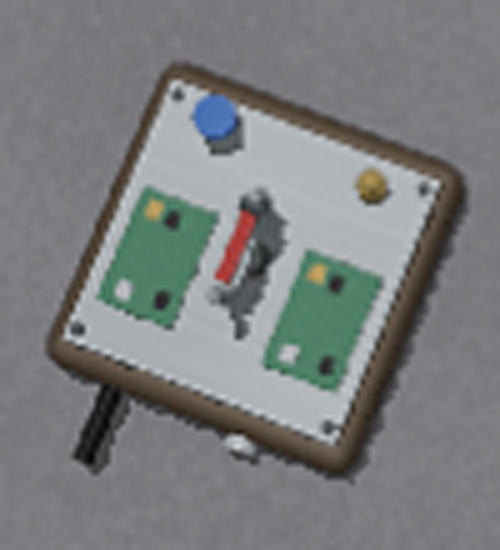

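View pics/t_guard.png

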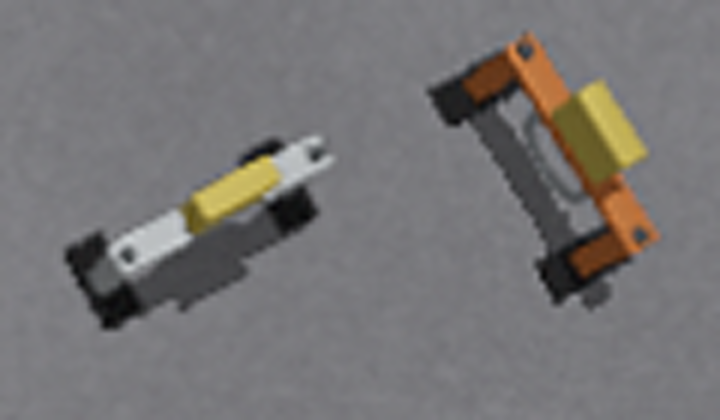

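View pics/s_stage.png

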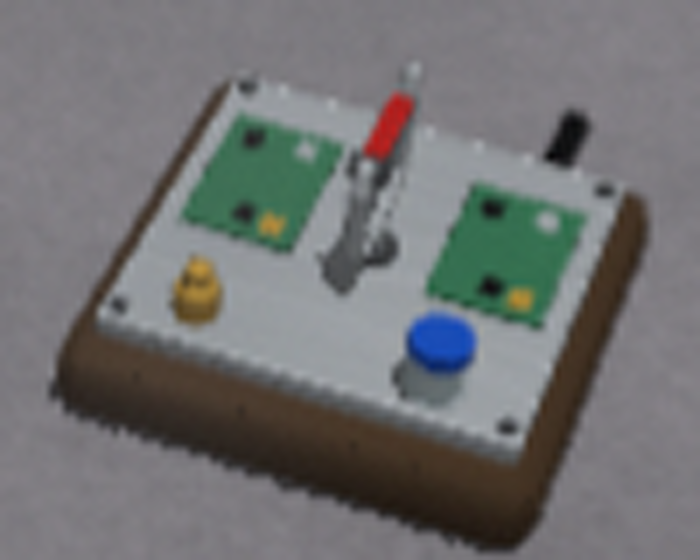

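The zoomed views show the nose on the robot's side of the hook at top px (248.5,224), the hinge at the rear, and the jar and weight on the rear corners. Now the poses.

Run:
```python
from h import *
c=cam("top");d=cam("scene")
for n,q,roi,sgn in(("top",c,(205,165,305,275),1),("scene",d,(325,170,425,250),-1)):
    P=[]
    # hull of each board incl. components: use blob mask w/ closing
    h=cv2.cvtColor(q["image"],cv2.COLOR_RGB2HSV);m=cv2.inRange(h,(45,60,40),(90,255,255))
    k=np.zeros_like(m);k[roi[1]:roi[3],roi[0]:roi[2]]=255;m&=k
    cs=[x for x in cv2.findContours(m,cv2.RETR_EXTERNAL,cv2.CHAIN_APPROX_NONE)[0] if cv2.contourArea(x)>100]
    for x in cs:
        pts=np.array([plane(q,p,0.047)[:2] for p in cv2.convexHull(x)[:,0].astype(float)],dtype=np.float32)
        re=cv2.minAreaRect(pts*1000);P.append(np.array(re[0])/1000);print(n,re)
    P=sorted(P,key=lambda p:-p[1]);dy=P[0]-P[1];yaw=np.arctan2(-dy[0],dy[1])
    e=np.array([np.cos(yaw),np.sin(yaw)]);ctr=(P[0]+P[1])/2+0.018*e
    print(n,"sep",np.linalg.norm(dy),"yaw",yaw,np.degrees(yaw),"ctr",ctr,"mouth",ctr-0.018*e)
    mx=np.r_[ctr-0.018*e,0.1035]; print("mouth px c/d",proj(c,mx),proj(d,mx))
# guard grip top: corners from pictures
print("tri grip", tri(c,(393.9,201.3),d,(233.7,187.4)))
# crossbar ends top view from zoom/6+offset, z=.086
A=plane(c,(355+318/6,170+152/6),.086);B=plane(c,(355+127/6,170+255/6),.086);print("bar holes",A,B,np.linalg.norm(A-B),np.degrees(np.arctan2(-(B-A)[0],(B-A)[1])),(A+B)/2)
A=plane(c,(355+270/6,170+158/6),.130);B=plane(c,(355+187/6,170+205/6),.130);print("grip far edge",A,B,np.linalg.norm(A-B))
```

```text
top ((480.21136474609375, 133.80245971679688), (44.6815071105957, 69.4701156616211), 70.10709381103516)
top ((514.4376831054688, 228.21688842773438), (44.977149963378906, 68.93001556396484), 71.09356689453125)
top sep 0.10042671565499885 yaw -0.34777717262295355 -19.926164202287918 ctr [0.51424691 0.17487511] mouth [0.49732452 0.18100967]
mouth px c/d [249.19803862 219.68718646] [381.74880053 184.31517405]
scene ((515.8238525390625, 227.90023803710938), (45.790504455566406, 70.05644989013672), 69.75108337402344)
scene ((482.02557373046875, 134.1354522705078), (45.57318115234375, 70.02204132080078), 69.7185287475586)
scene sep 0.09967024982551277 yaw -0.34596108470599196 -19.822110029421314 ctr [0.51585821 0.17491403] mouth [0.49892471 0.18101785]
mouth px c/d [249.22434025 219.09546997] [381.77937532 184.69717994]
tri grip (array([ 0.55519833, -0.20526148,  0.11082922]), np.float64(0.0036375231511982485))
bar holes [ 0.5777913 -0.2511657  0.086    ] [ 0.52765924 -0.16253037  0.086     ] 0.10183047242066133 29.492465482132324 [ 0.55272527 -0.20684804  0.086     ]
grip far edge [ 0.56590053 -0.21998557  0.13      ] [ 0.54385678 -0.18284476  0.13      ] 0.04318988808336199
```

Stage: mouth ≈ (0.498, 0.181), yaw ≈ -19.9°. Board separation (100 mm) and sizes agree with the given ones. Guard: ≈ (0.553, -0.206), yaw ≈ 29.5°. The next move goes above the guard at TCP z 0.30, turning -1.77 rad.

```bash
python3 -m jog '[{"tx":0.046,"ty":-0.018,"tz":-0.007,"roll":-0.177},{"tx":0.092,"ty":-0.036,"tz":-0.014,"roll":-0.354},{"tx":0.138,"ty":-0.055,"tz":-0.021,"roll":-0.531},{"tx":0.185,"ty":-0.073,"tz":-0.028,"roll":-0.708},{"tx":0.231,"ty":-0.091,"tz":-0.035,"roll":-0.885},{"tx":0.277,"ty":-0.109,"tz":-0.042,"roll":-1.062},{"tx":0.323,"ty":-0.128,"tz":-0.049,"roll":-1.239},{"tx":0.369,"ty":-0.146,"tz":-0.056,"roll":-1.416},{"tx":0.4615,"ty":-0.182,"tz":-0.069,"roll":-1.593},{"tx":0.4615,"ty":-0.182,"tz":-0.069,"roll":-1.77}]' 0 && python3 -m jog '[{"tx":0},{"tx":0}]'
python3 - <<'E'
from h import *
c=cam("wrist");print(c["s"]["position"],c["s"]["tcp_rot"],c["s"]["wrist_force"])
cv2.imwrite("pics/w1.png",c["image"][:,:,::-1])
E
```

```text
time: 1.6
position: [0.5546, -0.2045, 0.3004]
tcp_rot: [1.572, 2.72, 0.001]
wrist_force: [-1.0, -0.2, -0.1]
finger_gap: 0.0854
[ 0.55459296 -0.20445334  0.30041409] [1.57247861e+00 2.71972092e+00 5.26236541e-04] [-0.9976408  -0.16356401 -0.06204539]validation failed for argument at $[0]...
```

View pics/w1.png

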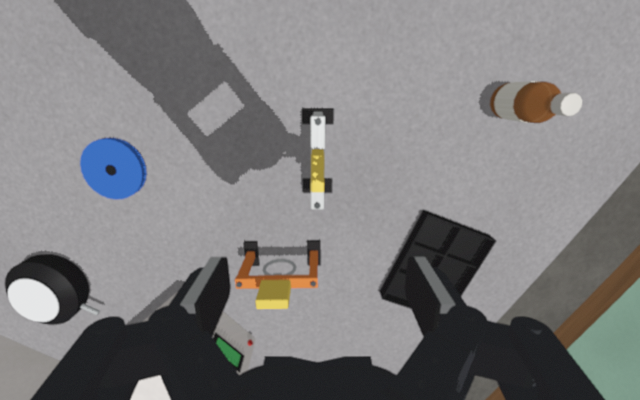

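The wrist view shows the guard at px (317,160), upright along the image column and yellow grip at (317,170). The orange decoy is at (278,270). My second call was refused for incomplete rows, so from now on I'll give all the fields.

Run:
```python
from h import *
c=cam("wrist")
print(c["s"]["position"])
im=c["image"]
a=cv2.resize(im[95:225,280:360],None,fx=4,fy=4,interpolation=cv2.INTER_CUBIC);cv2.imwrite("pics/w1z.png",a[:,:,::-1])
print(blobs(im,(18,100,60),(36,255,255),20,(280,95,360,225)))
for p in [(317.5,121.5),(317.5,205.5)]: print("hole",plane(c,p,.086))
A=plane(c,(317.5,121.5),.086);B=plane(c,(317.5,205.5),.086)
print(np.linalg.norm(A-B),np.degrees(np.arctan2(-(B-A)[0],(B-A)[1])),(A+B)/2)
M=R.from_rotvec(c["s"]["tcp_rot"]).as_matrix();print(M)
print("tool y deg",np.degrees(np.arctan2(M[1,1],M[0,1])))
```

```text
[ 0.55662812 -0.20231631  0.30057787]
[(np.int32(565), array([314.07079646, 171.55575221]), ((314.0, 171.0), (42.0, 14.0), 90.0))]
hole [ 0.53180284 -0.15827171  0.086     ]
hole [ 0.5829019  -0.24484243  0.086     ]
0.10052663490729427 -149.4484310476583 [ 0.55735237 -0.20155707  0.086     ]
[[-5.08411830e-01  8.61113448e-01  1.02008204e-03]
 [ 8.61114006e-01  5.08411057e-01  9.30465074e-04]
 [ 2.82615003e-04  1.35146638e-03 -9.99999047e-01]]
tool y deg 30.55807976355596
```

View pics/w1z.png

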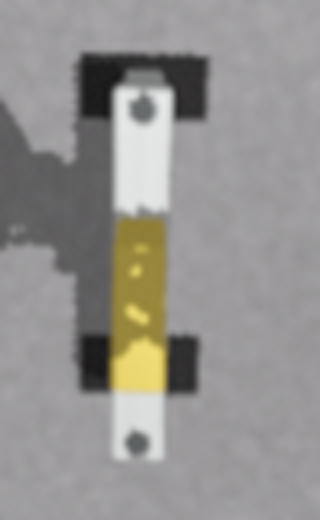

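```bash
python3 -m jog '[{"tx":0,"ty":0,"tz":0,"roll":0}]'
python3 - <<'E'
from h import *
c=cam("wrist")
print(c["s"]["position"])
im=c["image"]
g=im[95:225,280:360]
cv2.imwrite("pics/w2z.png",cv2.resize(g,None,fx=4,fy=4,interpolation=cv2.INTER_CUBIC)[:,:,::-1])
# crossbar holes: dark pixels within bar strip
hs=cv2.cvtColor(im,cv2.COLOR_RGB2HSV)
H=[]
for roi in((309,117,321,127),(309,201,321,211)):
    s=im[roi[1]:roi[3],roi[0]:roi[2]].astype(float).mean(2);w=np.clip(190-s,0,None);w[:, :1]=0
    yy,xx=np.mgrid[roi[1]:roi[3],roi[0]:roi[2]];print((w>0).sum());H.append(np.array([(w*xx).sum(),(w*yy).sum()])/w.sum())
print(H)
A=plane(c,H[0],.086);B=plane(c,H[1],.086)
d=B-A
print(np.linalg.norm(d),"yaw",np.degrees(np.arctan2(d[0],-d[1])),(A+B)/2)
M=R.from_rotvec(c["s"]["tcp_rot"]).as_matrix()
print("tool y deg",np.degrees(np.arctan2(M[1,1],M[0,1])),"d tool",M.T@((A+B)/2-c["s"]["position"]))
E
```

```text
time: 1.82
position: [0.5549, -0.204, 0.2998]
tcp_rot: [-1.572, -2.719, -0.001]
wrist_force: [0.8, -0.2, 0.3]
finger_gap: 0.0853
[ 0.5548875  -0.20395138  0.29979631]
55
61
[array([315.8987707 , 121.47378324]), array([315.86758672, 206.10443864])]
0.10111060946525044 yaw 29.8080328009434 [ 0.55377583 -0.20435145  0.086     ]
tool y deg 29.929052779016043 d tool [ 3.68237678e-05 -1.17613845e-03  2.13796341e-01]
```

View pics/w2z.png

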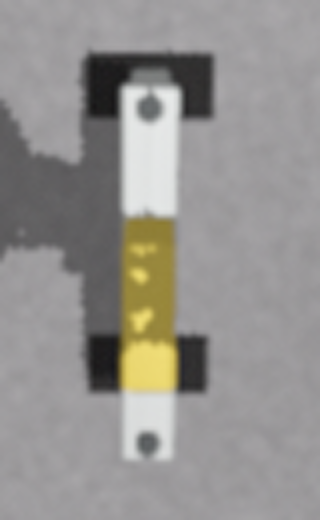

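Settled, the wrist measures the guard at (0.554, -0.2044) with yaw 29.8°. That is 2.5 mm from the top camera's estimate. The jaws are aligned, so I descend.

```bash
python3 -m jog '[{"tx":0,"ty":-0.001,"tz":0.05,"roll":0},{"tx":0,"ty":-0.001,"tz":0.10,"roll":0},{"tx":0,"ty":-0.001,"tz":0.14,"roll":0},{"tx":0,"ty":-0.001,"tz":0.17,"roll":0},{"tx":0,"ty":-0.001,"tz":0.19,"roll":0},{"tx":0,"ty":-0.001,"tz":0.205,"roll":0},{"tx":0,"ty":-0.001,"tz":0.205,"roll":0}]' 0
python3 - <<'E'
from h import *
c=cam("wrist");print(c["s"]["position"],c["s"]["wrist_force"])
cv2.imwrite("pics/w3.png",c["image"][:,:,::-1])
E
```

```text
time: 2.75
position: [0.5533, -0.2047, 0.0943]
tcp_rot: [-1.573, -2.717, -0.001]
wrist_force: [0.7, -0.3, 1.2]
finger_gap: 0.0856
[ 0.55334861 -0.20467407  0.09426639] [ 0.71160416 -0.27334414  1.19358078]
```

View pics/w3.png

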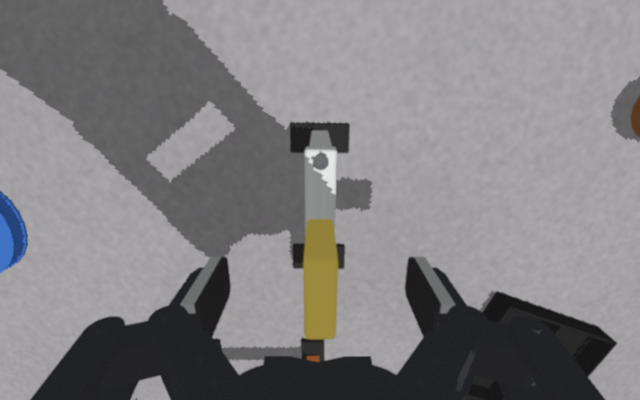

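The grip (px 304–337) stands midway between the open fingers (217 and 417). Closing.

```bash
python3 -m jog '[{"tx":0,"ty":0,"tz":0,"roll":0},{"tx":0,"ty":0,"tz":0,"roll":0},{"tx":0,"ty":0,"tz":0,"roll":0},{"tx":0,"ty":0,"tz":0,"roll":0},{"tx":0,"ty":0,"tz":0,"roll":0},{"tx":0,"ty":0,"tz":0,"roll":0}]' 255 70
python3 - <<'E'
from h import *
c=cam("wrist");s=c["s"];print(s["position"],s["wrist_force"],s["finger_gap"])
M=R.from_rotvec(s["tcp_rot"]).as_matrix()
cv2.imwrite("pics/w4.png",c["image"][:,:,::-1])
E
```

```text
time: 3.55
position: [0.554, -0.2047, 0.0954]
tcp_rot: [1.574, 2.719, 0.001]
wrist_force: [1.1, 0.2, 3.1]
finger_gap: 0.0131
[ 0.5540084  -0.20472622  0.09544824] [1.0534212  0.23447431 3.06209808] 0.01310666017056637
```

View pics/w4.png

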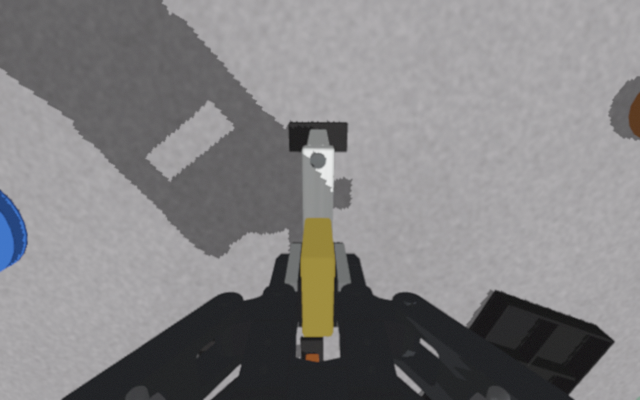

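Gripped: gap 13 mm. I lift it straight and check the load.

```bash
python3 -m jog '[{"tx":0,"ty":0,"tz":-0.01,"roll":0},{"tx":0,"ty":0,"tz":-0.04,"roll":0},{"tx":0,"ty":0,"tz":-0.09,"roll":0},{"tx":0,"ty":0,"tz":-0.14,"roll":0},{"tx":0,"ty":0,"tz":-0.175,"roll":0},{"tx":0,"ty":0,"tz":-0.175,"roll":0},{"tx":0,"ty":0,"tz":-0.175,"roll":0}]'; python3 -c "
from station import r;s=r.read_state();print(s['wrist_force'],s['moment'],s['position'])"
```

```text
time: 4.47
position: [0.5534, -0.2046, 0.2687]
tcp_rot: [-1.572, -2.717, -0.001]
wrist_force: [-0.7, 0.4, -3.7]
finger_gap: 0.0131
[-0.72336554  0.41855337 -3.67223153] [ 0.01548009 -0.02659828  0.02592633] [ 0.55342034 -0.2046214   0.26869833]
```

```bash
python3 -m jog '[{"tx":0.03,"ty":0.003,"tz":0,"roll":0.06},{"tx":0.08,"ty":0.009,"tz":0,"roll":0.16},{"tx":0.135,"ty":0.016,"tz":0,"roll":0.27},{"tx":0.19,"ty":0.022,"tz":0,"roll":0.38},{"tx":0.245,"ty":0.028,"tz":0,"roll":0.49},{"tx":0.30,"ty":0.034,"tz":0,"roll":0.60},{"tx":0.35,"ty":0.04,"tz":0,"roll":0.71},{"tx":0.40,"ty":0.046,"tz":0,"roll":0.81},{"tx":0.4285,"ty":0.0494,"tz":0,"roll":0.869},{"tx":0.4285,"ty":0.0494,"tz":0,"roll":0.869}]'; python3 -m jog '[{"tx":0,"ty":0,"tz":0,"roll":0},{"tx":0,"ty":0,"tz":0,"roll":0}]'
python3 - <<'E'
from h import *
c=cam("wrist");s=c["s"];print(s["position"],s["wrist_force"],s["moment"],s["finger_gap"])
cv2.imwrite("pics/w5.png",c["image"][:,:,::-1])
for n in("scene","top"): cv2.imwrite(f"pics/{n}5.png",cam(n)["image"][:,:,::-1])
E
```

```text
time: 5.72
position: [0.3815, 0.1926, 0.2681]
tcp_rot: [-2.567, -1.805, 0.005]
wrist_force: [0.4, -0.8, -3.1]
finger_gap: 0.0128
time: 5.98
position: [0.3816, 0.192, 0.2675]
tcp_rot: [-2.568, -1.804, 0.007]
wrist_force: [0.2, 0.4, -3.0]
finger_gap: 0.013
[0.38162637 0.19197498 0.26748254] [ 0.15770814  0.40346571 -2.99831078] [-0.05035048  0.01634919  0.03323166] 0.012973258356677416
```

View pics/w5.png

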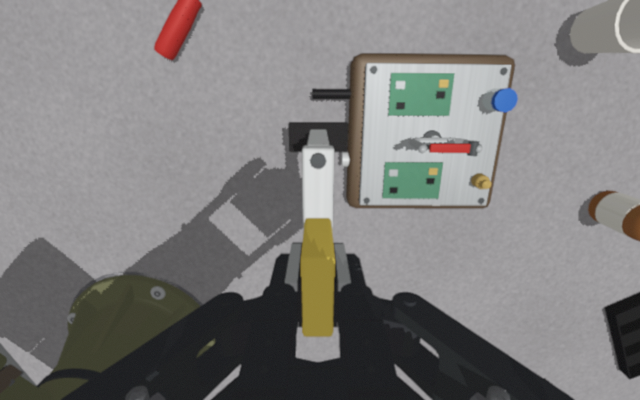

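View pics/scene5.png

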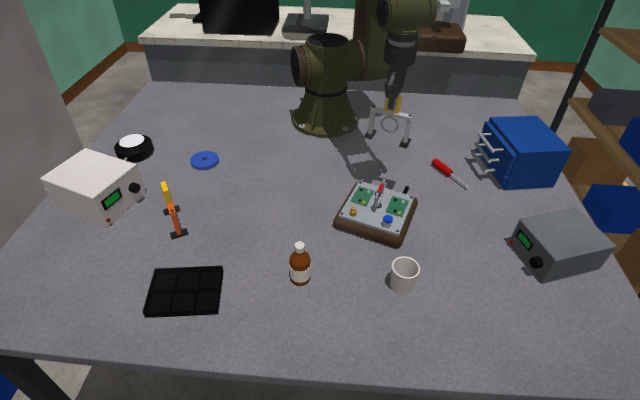

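The guard is held upright, and the wrist sees the boards at px (421,93) and (413,181) and the gate at (450,148). I measure them in the same camera as the guard.

Run:
```python
from h import *
c=cam("wrist");s=c["s"];im=c["image"]
M=R.from_rotvec(s["tcp_rot"]).as_matrix();p0=s["position"]
h=cv2.cvtColor(im,cv2.COLOR_RGB2HSV);m=cv2.inRange(h,(45,60,40),(90,255,255));m[:50]=0;m[215:]=0;m[:,:370]=0;m[:,480:]=0
P=[]
for x in cv2.findContours(m,cv2.RETR_EXTERNAL,cv2.CHAIN_APPROX_NONE)[0]:
    if cv2.contourArea(x)<300: continue
    pts=np.array([plane(c,p,0.047)[:2] for p in cv2.convexHull(x)[:,0].astype(float)],dtype=np.float32)
    re=cv2.minAreaRect(pts*1000);print(re);P.append(np.array(re[0])/1000)
P=sorted(P,key=lambda p:-p[1]);dy=P[0]-P[1];yaw=np.arctan2(-dy[0],dy[1]);e=np.array([np.cos(yaw),np.sin(yaw)])
mid=(P[0]+P[1])/2
print("sep",np.linalg.norm(dy),"yaw",np.degrees(yaw),"mouth",mid,"ctr",mid+.018*e)
ty=np.degrees(np.arctan2(M[1,1],M[0,1]));print("tool y",ty,"tilt",M[2])
ring=blobs(im,(0,150,90),(6,255,255),5,(400,130,490,165));print("red",[b[1:] for b in ring])
for z in(.1035,.1115):
    q=plane(c,ring[0][1],z);d=q[:2]-mid;print("gate ctr rel mouth in stage xy",z,d@e,d@np.array([-e[1],e[0]]))
# guard hole, height: TCP z-0.0945+.086
hp=(318,160);z=p0[2]-.0945+.086;A=plane(c,hp,z);print("hole in tool",M.T@(A-p0))
print("mouth in tool",M.T@(np.r_[mid,.2675]-p0))
```

```text
((481.6555480957031, 135.2154998779297), (42.93328857421875, 68.2528305053711), 70.35022735595703)
((515.2841796875, 228.43878173828125), (43.87351608276367, 68.61829376220703), 70.50203704833984)
sep 0.09910330541183451 yaw -19.83600213681516 mouth [0.49846986 0.18182714] ctr [0.51540188 0.17571922]
tool y -19.82433739541388 tilt [-0.0011424  -0.00480352 -0.99998781]
red [(array([449.07006369, 147.60191083]), ((449.0, 148.0), (8.0, 40.0), 90.0))]
gate ctr rel mouth in stage xy 0.1035 0.016822694272012113 0.0003766644245161756
gate ctr rel mouth in stage xy 0.1115 0.013443418132089921 0.0017705183558056681
hole in tool [0.05116385 0.00050871 0.00843921]
mouth in tool [ 2.98841012e-02  1.13299860e-01 -1.00379119e-04]
```

The cameras agree on the mouth to within about 1.5 mm, and the gate's centre lies where it should relative to the mouth. Moving over it.

```bash
python3 -m jog '[{"tx":0.006,"ty":0.02,"tz":0,"roll":0},{"tx":0.014,"ty":0.055,"tz":0,"roll":0},{"tx":0.022,"ty":0.085,"tz":0,"roll":0},{"tx":0.0294,"ty":0.105,"tz":0,"roll":0},{"tx":0.0294,"ty":0.1128,"tz":0,"roll":0},{"tx":0.0294,"ty":0.1128,"tz":0.02,"roll":0},{"tx":0.0294,"ty":0.1128,"tz":0.045,"roll":0},{"tx":0.0294,"ty":0.1128,"tz":0.062,"roll":0},{"tx":0.0294,"ty":0.1128,"tz":0.067,"roll":0},{"tx":0.0294,"ty":0.1128,"tz":0.067,"roll":0}]'; python3 -m jog '[{"tx":0,"ty":0,"tz":0,"roll":0},{"tx":0,"ty":0,"tz":0,"roll":0}]'
python3 - <<'E'
from h import *
c=cam("wrist");s=c["s"];print(s["position"],s["tcp_rot"],s["wrist_force"],s["finger_gap"])
M=R.from_rotvec(s["tcp_rot"]).as_matrix();print("tool y",np.degrees(np.arctan2(M[1,1],M[0,1])),"err tool",M.T@(np.array([.4985,.1818,0])-s["position"])[:3], "guard ofs .5 .5mm",M[2])
cv2.imwrite("pics/w6.png",c["image"][:,:,::-1])
a=cam("scene")["image"][110:250,320:460];cv2.imwrite("pics/s6.png",cv2.resize(a,None,fx=4,fy=4,interpolation=cv2.INTER_CUBIC)[:,:,::-1])
E
```

```text
time: 7.42
position: [0.4976, 0.1817, 0.2009]
tcp_rot: [-2.568, -1.804, 0.005]
wrist_force: [-0.1, -0.3, -3.7]
finger_gap: 0.0133
time: 7.68
position: [0.4978, 0.1818, 0.2016]
tcp_rot: [-2.568, -1.804, 0.003]
wrist_force: [0.0, -0.7, -3.2]
finger_gap: 0.0129
[0.49779913 0.18177452 0.20155696] [-2.56832551 -1.80445267  0.00336588] [ 5.58331801e-05 -6.96886081e-01 -3.16369906e+00] 0.012948355731702004
tool y -19.81784131193487 err tool [0.00029707 0.00135214 0.20155342] guard ofs .5 .5mm [-1.76079402e-04 -3.48000571e-03 -9.99993929e-01]
```

View pics/s6.png

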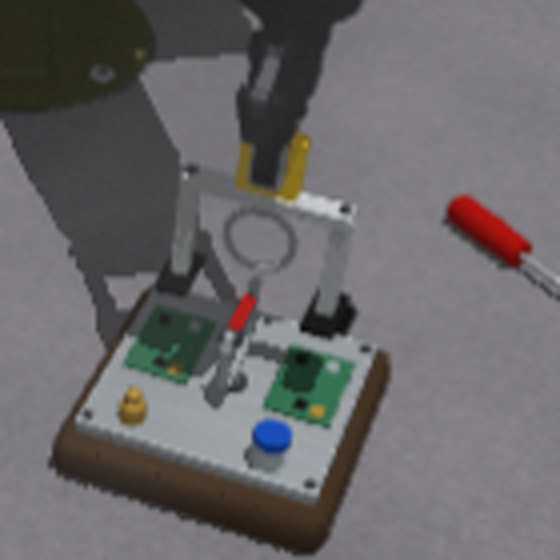

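View pics/w6.png

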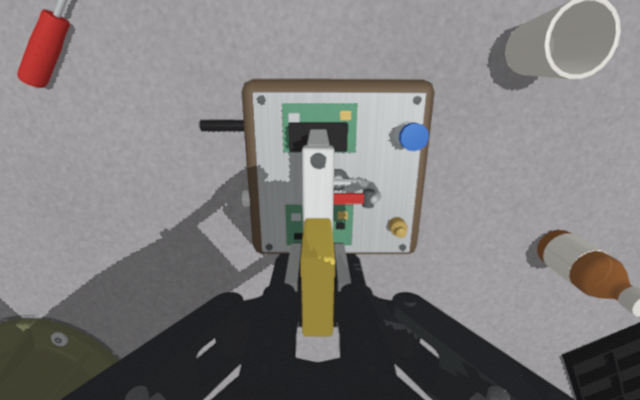

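Run:
```python
from h import *
d=cam("scene");t=cam("top");c=cam("wrist");s=c["s"];p0=s["position"];print(p0)
M=R.from_rotvec(s["tcp_rot"]).as_matrix()
print("ring low exp px",proj(d,[p0[0],p0[1],p0[2]-.0945+.025]), "mouth +3 mm err px",proj(d,[.4985,.1818,.132]))
im=c["image"];h=cv2.cvtColor(im,cv2.COLOR_RGB2HSV);m=cv2.inRange(h,(45,60,30),(90,255,255))
for row in (106,110,113,116):
    x=np.flatnonzero(m[row,270:370])+270;a,b=x.min()-.5,x.max()+.5
    L=plane(c,(a,row),.047);Rr=plane(c,(b,row),.047);mid=(L+Rr)/2
    print(row,a,b,"w",np.linalg.norm(L-Rr),"board mid tool xy",(M.T@(mid-p0)))
row=np.flatnonzero(m[:,320][80:140])+80;print(row.min())
T=plane(c,(320,row.min()-.5),.047);print("board far edge tool x (expect 73+dx)",(M.T@(T-p0)))
g=im[150:215,300:336].astype(int)
# bar sides
for r0 in (175,190,205):
    x=np.flatnonzero((im[r0,295:345].min(1)>185))+295;print("bar",r0,x.min(),x.max())
hole=plane(c,(318,160),p0[2]-.0945+.086);print("hole tool",M.T@(hole-p0))
cv2.imwrite("pics/w6z.png",cv2.resize(im[85:260,240:400],None,fx=4,fy=3.4,interpolation=cv2.INTER_CUBIC)[:,:,::-1])
i=t["image"][150:270,190:320];cv2.imwrite("pics/t6z.png",cv2.resize(i,None,fx=5,fy=5,interpolation=cv2.INTER_CUBIC)[:,:,::-1])
```

```text
[0.4976324  0.18173651 0.20109755]
ring low exp px [383.33096225 176.10991675] mouth +3 mm err px [383.39055921 176.1958449 ]
106 282.5 356.5 w 0.06792021014369244 board mid tool xy [0.07029846 0.00214023 0.15404667]
110 281.5 356.5 w 0.06910106345409729 board mid tool xy [0.06673794 0.00168518 0.15405075]
113 282.5 356.5 w 0.06837327563086112 board mid tool xy [0.0640486  0.00215152 0.15405049]
116 282.5 356.5 w 0.06856996727256628 board mid tool xy [0.06134525 0.00215643 0.15405214]
104
board far edge tool x (expect 73+dx) [0.07247276 0.00260841 0.1540434 ]
bar 175 303 332
bar 190 304 332
bar 205 304 332
hole tool [0.05115753 0.00050821 0.0084664 ]
```

View pics/w6z.png

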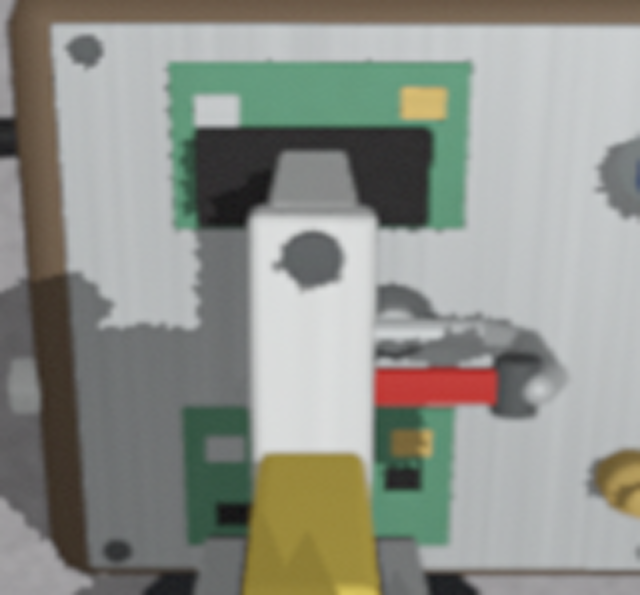

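View pics/t6z.png

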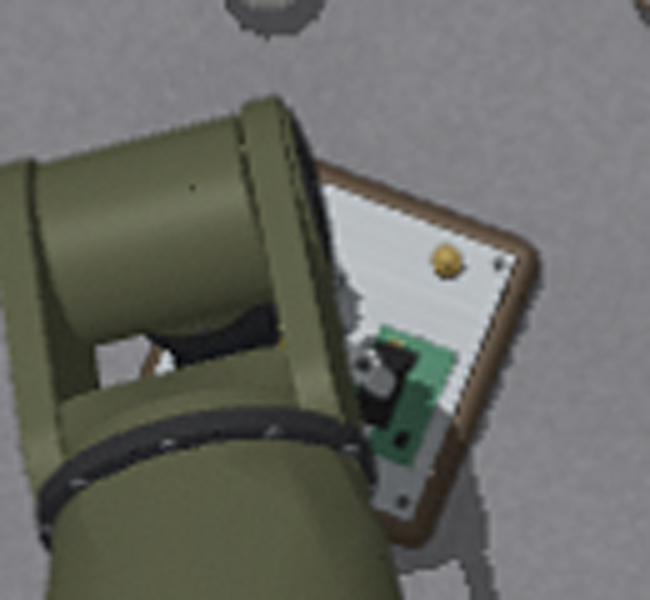

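In the wrist view the boards' mid-line lies 1.6 mm more to tool +y (stage +x) than the guard. I'll correct that while descending to just above the gate.

```bash
python3 -m jog '[{"tx":-0.0005,"ty":0.0015,"tz":0.0,"roll":0},{"tx":-0.0005,"ty":0.0015,"tz":0.004,"roll":0},{"tx":-0.0005,"ty":0.0015,"tz":0.009,"roll":0},{"tx":-0.0005,"ty":0.0015,"tz":0.013,"roll":0},{"tx":-0.0005,"ty":0.0015,"tz":0.013,"roll":0}]'
python3 - <<'E'
from h import *
c=cam("wrist");s=c["s"];p0=s["position"];print(p0,s["wrist_force"],s["moment"])
M=R.from_rotvec(s["tcp_rot"]).as_matrix();print(M[2])
im=c["image"];h=cv2.cvtColor(im,cv2.COLOR_RGB2HSV);m=cv2.inRange(h,(45,60,30),(90,255,255))
for row in (101,104,107):
    x=np.flatnonzero(m[row,270:370])+270
    if len(x)<50: continue
    a,b=x.min()-.5,x.max()+.5
    L=plane(c,(a,row),.047);Rr=plane(c,(b,row),.047);mid=(L+Rr)/2
    print(row,a,b,"w",np.linalg.norm(L-Rr),"board mid tool xy",(M.T@(mid-p0)))
cv2.imwrite("pics/w7z.png",cv2.resize(im[75:260,240:400],None,fx=4,fy=3.2,interpolation=cv2.INTER_CUBIC)[:,:,::-1])
E
```

```text
time: 8.55
position: [0.4986, 0.1807, 0.1876]
tcp_rot: [-2.568, -1.804, 0.006]
wrist_force: [0.9, -0.6, -3.4]
finger_gap: 0.0132
[0.49864765 0.18074161 0.18758816] [ 0.91079455 -0.63484419 -3.37200649] [ 0.04847395 -0.0610518   0.01371652]
[-0.00112705 -0.00481155 -0.99998779]
104 278.5 357.5 w 0.06906343153512053 board mid tool xy [0.07259583 0.00073197 0.14050453]
107 279.5 357.5 w 0.06838097626764714 board mid tool xy [0.07005745 0.00117207 0.14050528]
```

View pics/w7z.png

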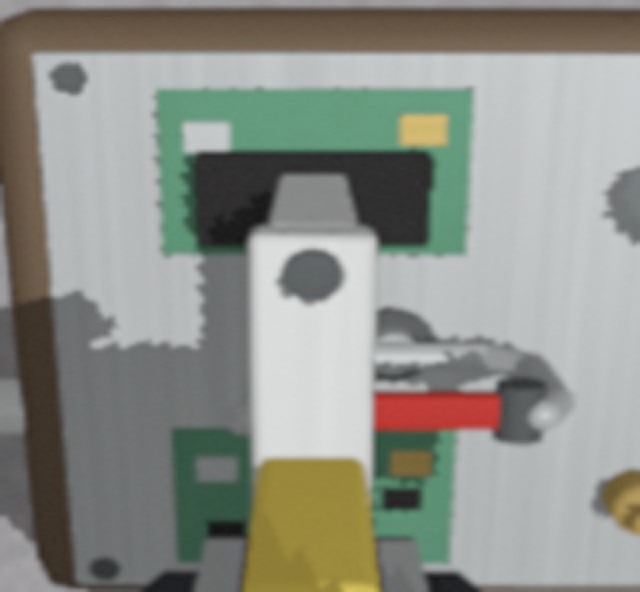

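The feet (px 191–432 in the zoom) are now centred on the board (158–470). I descend slowly to feel for contact.

```bash
F='import sys
from station import r
import numpy as np
s=r.read_state();print(np.round(s["position"],4),np.round(s["wrist_force"],1),np.round(s["moment"],2))'
python3 -m jog '[{"tx":0,"ty":0,"tz":0.002,"roll":0},{"tx":0,"ty":0,"tz":0.004,"roll":0},{"tx":0,"ty":0,"tz":0.004,"roll":0}]'; python3 -c "$F"
python3 -m jog '[{"tx":0,"ty":0,"tz":0.002,"roll":0},{"tx":0,"ty":0,"tz":0.004,"roll":0},{"tx":0,"ty":0,"tz":0.004,"roll":0}]'; python3 -c "$F"
python3 -m jog '[{"tx":0,"ty":0,"tz":0.002,"roll":0},{"tx":0,"ty":0,"tz":0.003,"roll":0},{"tx":0,"ty":0,"tz":0.003,"roll":0}]'; python3 -c "$F"
```

```text
time: 8.98
position: [0.4987, 0.1807, 0.1837]
tcp_rot: [-2.568, -1.804, 0.006]
wrist_force: [-0.4, 0.6, -2.2]
finger_gap: 0.0133
[0.4987 0.1807 0.1837] [-0.4  0.6 -2.2] [ 0.01 -0.04 -0.03]
time: 9.35
position: [0.4986, 0.1807, 0.1795]
tcp_rot: [-2.568, -1.804, 0.006]
wrist_force: [0.1, 0.4, -3.0]
finger_gap: 0.0136
[0.4986 0.1807 0.1795] [ 0.1  0.4 -3. ] [-0.01  0.03  0.01]
time: 9.72
position: [0.4987, 0.1808, 0.1767]
tcp_rot: [-2.568, -1.804, 0.005]
wrist_force: [-0.9, -0.2, 1.0]
finger_gap: 0.0135
[0.4987 0.1808 0.1767] [-0.9 -0.2  1. ] [-0.02  0.09  0.01]
```

Contact at TCP z ≈ 0.177: force went from -3 to +1 N, which is the gate's ~4 N. So the hook is set about 2 mm up. I continue to push.

```bash
F='import sys
from station import r
import numpy as np
s=r.read_state();print(np.round(s["position"],4),np.round(s["wrist_force"],1),np.round(s["moment"],2))'
python3 -m jog '[{"tx":0,"ty":0,"tz":0.002,"roll":0},{"tx":0,"ty":0,"tz":0.004,"roll":0},{"tx":0,"ty":0,"tz":0.004,"roll":0}]'; python3 -c "$F"
python3 -m jog '[{"tx":0,"ty":0,"tz":0.002,"roll":0},{"tx":0,"ty":0,"tz":0.004,"roll":0},{"tx":0,"ty":0,"tz":0.004,"roll":0}]'; python3 -c "$F"
```

```text
time: 10.1
position: [0.4987, 0.1808, 0.1726]
tcp_rot: [-2.568, -1.804, 0.005]
wrist_force: [0.9, 0.6, 1.6]
finger_gap: 0.0131
[0.4987 0.1808 0.1726] [0.9 0.6 1.6] [-0.05  0.03 -0.  ]
time: 10.48
position: [0.4988, 0.1808, 0.1686]
tcp_rot: [-2.568, -1.804, 0.005]
wrist_force: [1.0, -0.1, 1.7]
finger_gap: 0.0133
[0.4988 0.1808 0.1686] [ 1.  -0.1  1.7] [-0.14 -0.3  -0.03]
```

```bash
F='import sys
from station import r
import numpy as np
s=r.read_state();print(np.round(s["position"],4),np.round(s["wrist_force"],1),np.round(s["moment"],2))'
python3 -m jog '[{"tx":0,"ty":0,"tz":0.002,"roll":0},{"tx":0,"ty":0,"tz":0.004,"roll":0},{"tx":0,"ty":0,"tz":0.004,"roll":0}]'; python3 -c "$F"
python3 -m jog '[{"tx":0,"ty":0,"tz":0.002,"roll":0},{"tx":0,"ty":0,"tz":0.004,"roll":0},{"tx":0,"ty":0,"tz":0.004,"roll":0}]'; python3 -c "$F"
python3 - <<'E'
from h import *
cv2.imwrite("pics/w8.png",cam("wrist")["image"][:,:,::-1])
a=cam("scene")["image"][120:250,320:450];cv2.imwrite("pics/s8.png",cv2.resize(a,None,fx=4.5,fy=4.5,interpolation=cv2.INTER_CUBIC)[:,:,::-1])
E
```

```text
time: 10.85
position: [0.4987, 0.1808, 0.1644]
tcp_rot: [-2.568, -1.804, 0.005]
wrist_force: [0.7, -0.2, 2.9]
finger_gap: 0.0131
[0.4987 0.1808 0.1644] [ 0.7 -0.2  2.9] [-0.06 -0.18 -0.02]
time: 11.22
position: [0.4985, 0.1808, 0.1602]
tcp_rot: [-2.568, -1.804, 0.006]
wrist_force: [0.2, 0.0, 3.3]
finger_gap: 0.013
[0.4985 0.1808 0.1602] [0.2 0.  3.3] [ 0.07  0.01 -0.02]
```

View pics/s8.png

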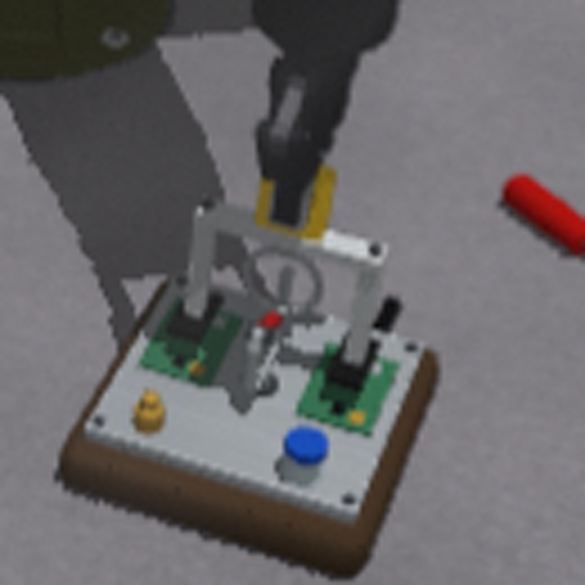

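The gate (red, zoom px (270,318)) is tilted down under the ring and the nose is showing inside the ring. All as expected so far, so I carry on.

```bash
F='import sys
from station import r
import numpy as np
s=r.read_state();print(np.round(s["position"],4),np.round(s["wrist_force"],1),np.round(s["moment"],2))'
python3 -m jog '[{"tx":0,"ty":0,"tz":0.002,"roll":0},{"tx":0,"ty":0,"tz":0.003,"roll":0},{"tx":0,"ty":0,"tz":0.003,"roll":0}]'; python3 -c "$F"
python3 -m jog '[{"tx":0,"ty":0,"tz":0.002,"roll":0},{"tx":0,"ty":0,"tz":0.003,"roll":0},{"tx":0,"ty":0,"tz":0.003,"roll":0}]'; python3 -c "$F"
python3 -m jog '[{"tx":0,"ty":0,"tz":0.002,"roll":0},{"tx":0,"ty":0,"tz":0.003,"roll":0},{"tx":0,"ty":0,"tz":0.003,"roll":0}]'; python3 -c "$F"
```

```text
time: 11.7
position: [0.4981, 0.1809, 0.157]
tcp_rot: [-2.567, -1.803, 0.008]
wrist_force: [-3.5, 0.9, 2.0]
finger_gap: 0.0129
[0.4981 0.1809 0.157 ] [-3.5  0.9  2. ] [0.19 0.5  0.02]
time: 12.08
position: [0.4979, 0.1808, 0.1535]
tcp_rot: [-2.567, -1.803, 0.009]
wrist_force: [-0.6, -0.3, -2.6]
finger_gap: 0.0128
[0.4979 0.1808 0.1535] [-0.6 -0.3 -2.6] [-0.01 -0.04  0.04]
time: 12.45
position: [0.4979, 0.1808, 0.1504]
tcp_rot: [-2.567, -1.803, 0.009]
wrist_force: [-1.2, -0.5, -2.7]
finger_gap: 0.0133
[0.4979 0.1808 0.1504] [-1.2 -0.5 -2.7] [ 0.02 -0.09 -0.04]
```

The force fell back to -2.7 N below z ≈ 0.156, so it seems to have snapped through. I check the gate.

Run:
```python
from h import *
d=cam("scene");a=d["image"][140:240,330:440];cv2.imwrite("pics/s9.png",cv2.resize(a,None,fx=6,fy=6,interpolation=cv2.INTER_CUBIC)[:,:,::-1])
print(blobs(d["image"],(0,150,70),(6,255,255),3,(330,140,430,240)))
```

```text
[(np.int32(28), array([380.07142857, 187.85714286]), ((380.0999755859375, 187.8000030517578), (2.683281421661377, 8.497057914733887), 26.56505012512207))]
```

View pics/s9.png

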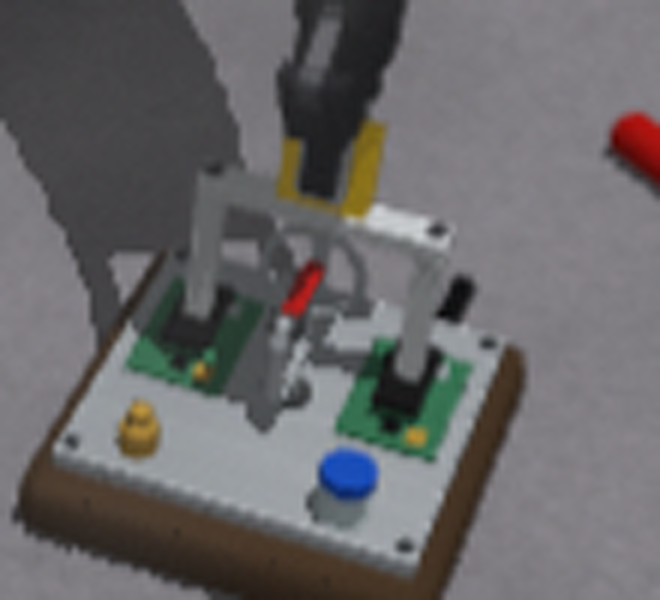

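The gate's red blob is back at its shut position, scene px (380.1,187.9) against (380.2,187.7) at the start, and it lies through the ring. Next I move 2 mm toward +x and lift gently to just below the gate.

```bash
F='import sys
from station import r
import numpy as np
s=r.read_state();print(np.round(s["position"],4),np.round(s["wrist_force"],1),np.round(s["moment"],2))'
python3 -m jog '[{"tx":0,"ty":0.0018,"tz":0,"roll":0},{"tx":0,"ty":0.0018,"tz":-0.003,"roll":0},{"tx":0,"ty":0.0018,"tz":-0.007,"roll":0},{"tx":0,"ty":0.0018,"tz":-0.010,"roll":0},{"tx":0,"ty":0.0018,"tz":-0.012,"roll":0},{"tx":0,"ty":0.0018,"tz":-0.012,"roll":0}]'; python3 -c "$F"
python3 -m jog '[{"tx":0,"ty":0,"tz":-0.001,"roll":0},{"tx":0,"ty":0,"tz":-0.001,"roll":0}]'; python3 -c "$F"
python3 -m jog '[{"tx":0,"ty":0,"tz":-0.001,"roll":0},{"tx":0,"ty":0,"tz":-0.001,"roll":0}]'; python3 -c "$F"
```

```text
time: 13.25
position: [0.4997, 0.1802, 0.1627]
tcp_rot: [-2.567, -1.803, 0.008]
wrist_force: [0.1, -0.0, -3.6]
finger_gap: 0.0132
[0.4997 0.1802 0.1627] [ 0.1 -0.  -3.6] [-0.   -0.03  0.  ]
time: 13.5
position: [0.4997, 0.1802, 0.1637]
tcp_rot: [-2.567, -1.803, 0.008]
wrist_force: [0.3, 0.6, -3.0]
finger_gap: 0.0128
[0.4997 0.1802 0.1637] [ 0.3  0.6 -3. ] [-0.    0.02  0.03]
time: 13.75
position: [0.4998, 0.1802, 0.1647]
tcp_rot: [-2.567, -1.803, 0.008]
wrist_force: [-0.1, 0.2, -4.5]
finger_gap: 0.0132
[0.4998 0.1802 0.1647] [-0.1  0.2 -4.5] [0.01 0.   0.06]
```

```bash
F='import sys
from station import r
import numpy as np
s=r.read_state();print(np.round(s["position"],4),np.round(s["wrist_force"],1),np.round(s["moment"],2))'
python3 -m jog '[{"tx":0,"ty":0,"tz":-0.0007,"roll":0},{"tx":0,"ty":0,"tz":-0.0007,"roll":0}]'; python3 -c "$F"
python3 -m jog '[{"tx":0,"ty":0,"tz":-0.0007,"roll":0},{"tx":0,"ty":0,"tz":-0.0007,"roll":0}]'; python3 -c "$F"
```

```text
time: 14.0
position: [0.4998, 0.1802, 0.1655]
tcp_rot: [-2.567, -1.803, 0.008]
wrist_force: [0.3, -0.5, -3.6]
finger_gap: 0.0129
[0.4998 0.1802 0.1655] [ 0.3 -0.5 -3.6] [ 0.02 -0.01  0.01]
time: 14.25
position: [0.4999, 0.1802, 0.1663]
tcp_rot: [-2.567, -1.803, 0.008]
wrist_force: [-0.1, 0.5, -3.9]
finger_gap: 0.013
[0.4999 0.1802 0.1663] [-0.1  0.5 -3.9] [-0.04 -0.04 -0.01]
```

```bash
F='import sys
from station import r
import numpy as np
s=r.read_state();print(np.round(s["position"],4),np.round(s["wrist_force"],1),np.round(s["moment"],2))'
python3 -m jog '[{"tx":0,"ty":0,"tz":-0.0005,"roll":0},{"tx":0,"ty":0,"tz":-0.0005,"roll":0}]'; python3 -c "$F"
```

```text
time: 14.5
position: [0.4999, 0.1802, 0.1668]
tcp_rot: [-2.567, -1.804, 0.008]
wrist_force: [-0.0, 0.2, -3.5]
finger_gap: 0.013
[0.4999 0.1802 0.1668] [-0.   0.2 -3.5] [ 0.02 -0.03  0.02]
```

```bash
F='import sys
from station import r
import numpy as np
s=r.read_state();print(np.round(s["position"],4),np.round(s["wrist_force"],1),np.round(s["moment"],2))'
python3 -m jog '[{"tx":0,"ty":0,"tz":-0.0005,"roll":0},{"tx":0,"ty":0,"tz":-0.0005,"roll":0}]'; python3 -c "$F"
```

```text
time: 14.75
position: [0.4999, 0.1802, 0.1674]
tcp_rot: [-2.567, -1.804, 0.008]
wrist_force: [-0.3, 0.1, -3.5]
finger_gap: 0.013
[0.4999 0.1802 0.1674] [-0.3  0.1 -3.5] [-0.    0.06  0.01]
```

```bash
F='import sys
from station import r
import numpy as np
s=r.read_state();print(np.round(s["position"],4),np.round(s["wrist_force"],1),np.round(s["moment"],2))'
python3 -m jog '[{"tx":0,"ty":0,"tz":-0.0005,"roll":0},{"tx":0,"ty":0,"tz":-0.0005,"roll":0}]'; python3 -c "$F"
```

```text
time: 15.0
position: [0.4999, 0.1802, 0.1679]
tcp_rot: [-2.567, -1.804, 0.008]
wrist_force: [0.3, -1.3, -3.9]
finger_gap: 0.013
[0.4999 0.1802 0.1679] [ 0.3 -1.3 -3.9] [ 0.02 -0.01  0.03]
```

```bash
F='import sys
from station import r
import numpy as np
s=r.read_state();print(np.round(s["position"],4),np.round(s["wrist_force"],1),np.round(s["moment"],2))'
python3 -m jog '[{"tx":0,"ty":0,"tz":-0.0004,"roll":0},{"tx":0,"ty":0,"tz":-0.0004,"roll":0}]'; python3 -c "$F"
```

```text
time: 15.25
position: [0.4999, 0.1802, 0.1683]
tcp_rot: [-2.567, -1.804, 0.007]
wrist_force: [-0.5, -0.5, -3.3]
finger_gap: 0.0132
[0.4999 0.1802 0.1683] [-0.5 -0.5 -3.3] [ 0.    0.04 -0.06]
```

```bash
F='import sys
from station import r
import numpy as np
s=r.read_state();print(np.round(s["position"],4),np.round(s["wrist_force"],1),np.round(s["moment"],2))'
python3 -m jog '[{"tx":0,"ty":0,"tz":-0.0004,"roll":0},{"tx":0,"ty":0,"tz":-0.0004,"roll":0}]'; python3 -c "$F"
```

```text
time: 15.5
position: [0.4999, 0.1802, 0.1687]
tcp_rot: [-2.567, -1.804, 0.008]
wrist_force: [0.1, -0.4, -4.7]
finger_gap: 0.0131
[0.4999 0.1802 0.1687] [ 0.1 -0.4 -4.7] [ 0.05 -0.   -0.  ]
```

```bash
F='import sys
from station import r
import numpy as np
s=r.read_state();print(np.round(s["position"],4),np.round(s["wrist_force"],1),np.round(s["moment"],2))'
python3 -m jog '[{"tx":0,"ty":0,"tz":-0.0004,"roll":0},{"tx":0,"ty":0,"tz":-0.0004,"roll":0}]'; python3 -c "$F"
```

```text
time: 15.75
position: [0.4999, 0.1802, 0.1689]
tcp_rot: [-2.567, -1.804, 0.008]
wrist_force: [-0.3, 0.6, -6.7]
finger_gap: 0.0131
[0.4999 0.1802 0.1689] [-0.3  0.6 -6.7] [ 0.04 -0.22  0.02]
```

The ring has met the gate's underside, with a pull of about 3.5 N above the weight. One more small step.

```bash
F='import sys
from station import r
import numpy as np
s=r.read_state();print(np.round(s["position"],4),np.round(s["wrist_force"],1),np.round(s["moment"],2))'
python3 -m jog '[{"tx":0,"ty":0,"tz":-0.0003,"roll":0}]'; python3 -c "$F"
```

```text
time: 15.88
position: [0.4998, 0.1802, 0.1689]
tcp_rot: [-2.567, -1.803, 0.009]
wrist_force: [0.8, 0.7, -9.2]
finger_gap: 0.0131
[0.4998 0.1802 0.1689] [ 0.8  0.7 -9.2] [ 0.06 -0.33 -0.02]
```

```bash
F='import sys
from station import r
import numpy as np
s=r.read_state();print(np.round(s["position"],4),np.round(s["wrist_force"],1),np.round(s["moment"],2))'
python3 -m jog '[{"tx":0,"ty":0,"tz":-0.0001,"roll":0}]'; python3 -c "$F"
```

```text
time: 16.0
position: [0.4998, 0.1801, 0.1689]
tcp_rot: [-2.567, -1.803, 0.009]
wrist_force: [0.1, 0.4, -7.2]
finger_gap: 0.0128
[0.4998 0.1801 0.1689] [ 0.1  0.4 -7.2] [ 0.05 -0.33  0.01]
```

```bash
python3 -m jog '[{"tx":0,"ty":0,"tz":-0.0004,"roll":0},{"tx":0,"ty":0,"tz":-0.0004,"roll":0}]'
python3 - <<'E'
from h import *
f=[r.read_state()["wrist_force"][2]]
d=cam("scene");f.append(r.read_state()["wrist_force"][2]);cam("wrist");f.append(r.read_state()["wrist_force"][2]);print(f,r.read_state()["position"])
a=d["image"][140:240,330:440];cv2.imwrite("pics/s10.png",cv2.resize(a,None,fx=6,fy=6,interpolation=cv2.INTER_CUBIC)[:,:,::-1])
print(blobs(d["image"],(0,150,70),(6,255,255),3,(330,140,430,240)))
E
```

```text
time: 16.25
position: [0.4997, 0.1801, 0.1691]
tcp_rot: [-2.567, -1.803, 0.009]
wrist_force: [1.8, -0.3, -10.7]
finger_gap: 0.0128
[np.float64(-10.697551888759989), np.float64(-11.219510833459212), np.float64(-11.631512960424908)] [0.49972793 0.18010447 0.16905917]
[(np.int32(30), array([379.93333333, 187.86666667]), ((379.9000244140625, 187.7000274658203), (3.130495071411133, 8.497057914733887), 26.56505012512207))]
```

View pics/s10.png

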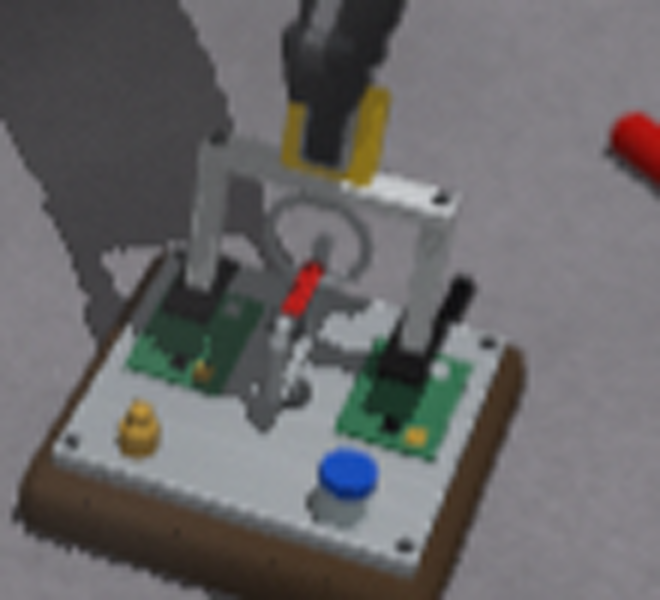

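The pull is about 8 N above the weight (wrist -11 N, still under 12). The gate is still shut at px (379.9,187.9) and it holds. Now I set the guard down.

```bash
F='import sys
from station import r
import numpy as np
s=r.read_state();print(np.round(s["position"],4),np.round(s["wrist_force"],1),np.round(s["moment"],2))'
python3 -m jog '[{"tx":0,"ty":0,"tz":0.002,"roll":0},{"tx":0,"ty":0,"tz":0.007,"roll":0},{"tx":0,"ty":0,"tz":0.012,"roll":0},{"tx":0,"ty":0,"tz":0.017,"roll":0},{"tx":0,"ty":0,"tz":0.021,"roll":0},{"tx":0,"ty":0,"tz":0.024,"roll":0},{"tx":0,"ty":0,"tz":0.025,"roll":0},{"tx":0,"ty":0,"tz":0.025,"roll":0}]'; python3 -c "$F"
python3 -m jog '[{"tx":0,"ty":0,"tz":0.001,"roll":0},{"tx":0,"ty":0,"tz":0.001,"roll":0}]'; python3 -c "$F"
```

```text
time: 17.35
position: [0.4996, 0.1801, 0.1441]
tcp_rot: [-2.567, -1.803, 0.009]
wrist_force: [-0.2, 0.5, -3.3]
finger_gap: 0.013
[0.4996 0.1801 0.1441] [-0.2  0.5 -3.3] [-0.02 -0.   -0.01]
time: 17.6
position: [0.4996, 0.1801, 0.1431]
tcp_rot: [-2.567, -1.803, 0.009]
wrist_force: [-0.2, -0.4, -3.4]
finger_gap: 0.013
[0.4996 0.1801 0.1431] [-0.2 -0.4 -3.4] [-0.04  0.05 -0.03]
```

```bash
F='import sys
from station import r
import numpy as np
s=r.read_state();print(np.round(s["position"],4),np.round(s["wrist_force"],1),np.round(s["moment"],2))'
python3 -m jog '[{"tx":0,"ty":0,"tz":0.0007,"roll":0},{"tx":0,"ty":0,"tz":0.0007,"roll":0}]'; python3 -c "$F"
```

```text
time: 17.85
position: [0.4996, 0.1801, 0.1426]
tcp_rot: [-2.567, -1.803, 0.009]
wrist_force: [-0.8, -0.5, 0.2]
finger_gap: 0.0135
[0.4996 0.1801 0.1426] [-0.8 -0.5  0.2] [-0.09  0.14 -0.06]
```

```bash
F='import sys
from station import r
import numpy as np
s=r.read_state();print(np.round(s["position"],4),np.round(s["wrist_force"],1),np.round(s["moment"],2))'
python3 -m jog '[{"tx":0,"ty":0,"tz":0.0006,"roll":0},{"tx":0,"ty":0,"tz":0.0006,"roll":0}]'; python3 -c "$F"
```

```text
time: 18.1
position: [0.4997, 0.18, 0.1426]
tcp_rot: [-2.567, -1.804, 0.008]
wrist_force: [-4.2, -3.0, 5.1]
finger_gap: 0.0131
[0.4997 0.18   0.1426] [-4.2 -3.   5.1] [-0.3   0.57  0.08]
```

Seated: about 8 N on the boards. I relieve it slightly and release.

```bash
python3 -m jog '[{"tx":0,"ty":0,"tz":-0.0003,"roll":0},{"tx":0,"ty":0,"tz":-0.0003,"roll":0}]' && python3 -m jog '[{"tx":0,"ty":0,"tz":0,"roll":0},{"tx":0,"ty":0,"tz":0,"roll":0},{"tx":0,"ty":0,"tz":0,"roll":0},{"tx":0,"ty":0,"tz":0,"roll":0},{"tx":0,"ty":0,"tz":0,"roll":0}]' 110
python3 - <<'E'
from h import *
c=cam("wrist");cv2.imwrite("pics/w11.png",c["image"][:,:,::-1])
E
```

```text
time: 18.35
position: [0.4997, 0.1801, 0.1427]
tcp_rot: [-2.567, -1.804, 0.008]
wrist_force: [-0.4, -0.4, -3.5]
finger_gap: 0.0132
time: 18.98
position: [0.4997, 0.1801, 0.1427]
tcp_rot: [-2.567, -1.804, 0.008]
wrist_force: [-0.4, -1.0, 0.2]
finger_gap: 0.0489
```

View pics/w11.png

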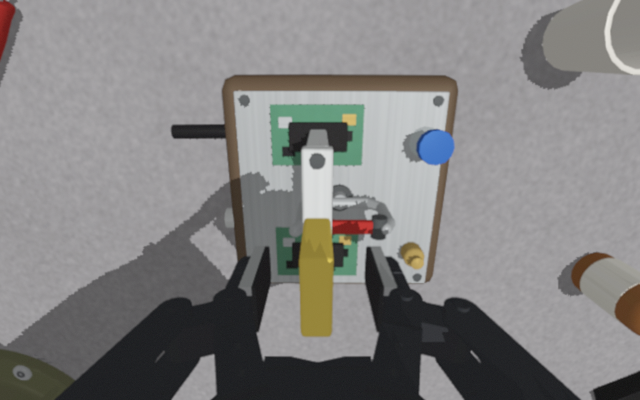

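The fingers (px 245–270 and 370–400) are clear of the grip (300–333), and the guard stands on both boards. Retreating straight up and aside.

```bash
python3 -m jog '[{"tx":0,"ty":0,"tz":-0.01,"roll":0},{"tx":0,"ty":0,"tz":-0.03,"roll":0},{"tx":0,"ty":0,"tz":-0.06,"roll":0},{"tx":0,"ty":0,"tz":-0.10,"roll":0},{"tx":0,"ty":0,"tz":-0.14,"roll":0},{"tx":-0.04,"ty":-0.04,"tz":-0.15,"roll":0},{"tx":-0.09,"ty":-0.08,"tz":-0.15,"roll":0},{"tx":-0.14,"ty":-0.12,"tz":-0.15,"roll":0},{"tx":-0.16,"ty":-0.13,"tz":-0.15,"roll":0},{"tx":-0.16,"ty":-0.13,"tz":-0.15,"roll":0}]'
python3 -m jog '[{"tx":0,"ty":0,"tz":0,"roll":0},{"tx":0,"ty":0,"tz":0,"roll":0}]'
python3 - <<'E'
from h import *
d=cam("scene");t=cam("top")
a=cv2.resize(d["image"][140:240,330:440],None,fx=6,fy=6,interpolation=cv2.INTER_CUBIC)
cv2.imwrite("pics/s12.png",a[:,:,::-1]);cv2.imwrite("pics/s12f.png",d["image"][:,:,::-1])
cv2.imwrite("pics/t12.png",cv2.resize(t["image"][160:280,190:320],None,fx=5,fy=5,interpolation=cv2.INTER_CUBIC)[:,:,::-1])
print(blobs(d["image"],(0,150,70),(6,255,255),3,(330,140,430,240)))
E
```

```text
time: 20.27
position: [0.3235, 0.073, 0.295]
tcp_rot: [-2.57, -1.803, 0.004]
wrist_force: [-0.6, 0.7, 0.3]
finger_gap: 0.0486
time: 20.52
position: [0.3239, 0.0733, 0.295]
tcp_rot: [-2.569, -1.803, 0.005]
wrist_force: [-0.7, -1.2, 1.3]
finger_gap: 0.0484
[(np.int32(26), array([380.        , 187.80769231]), ((380.0999755859375, 187.8000030517578), (2.683281421661377, 8.497057914733887), 26.56505012512207))]
```

View pics/s12.png

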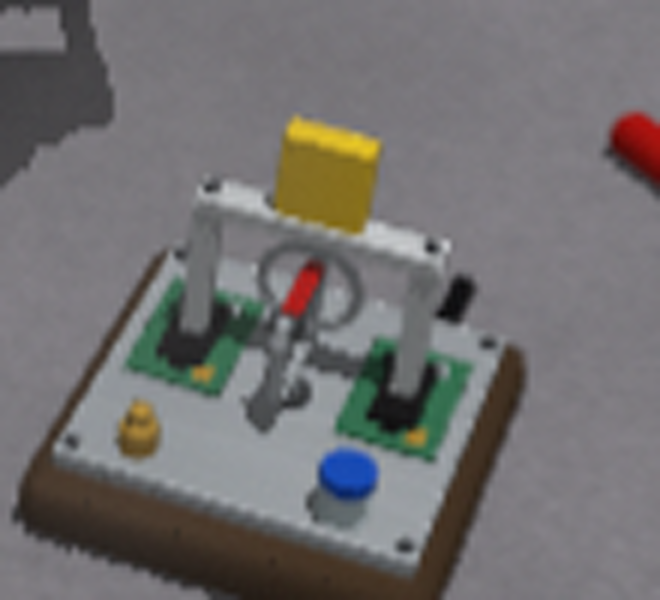

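View pics/s12f.png

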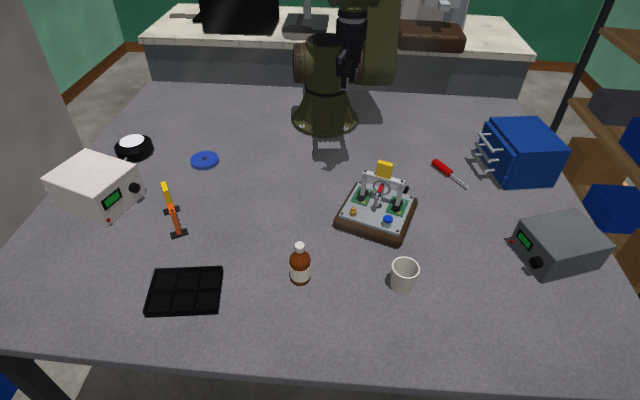

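View pics/t12.png

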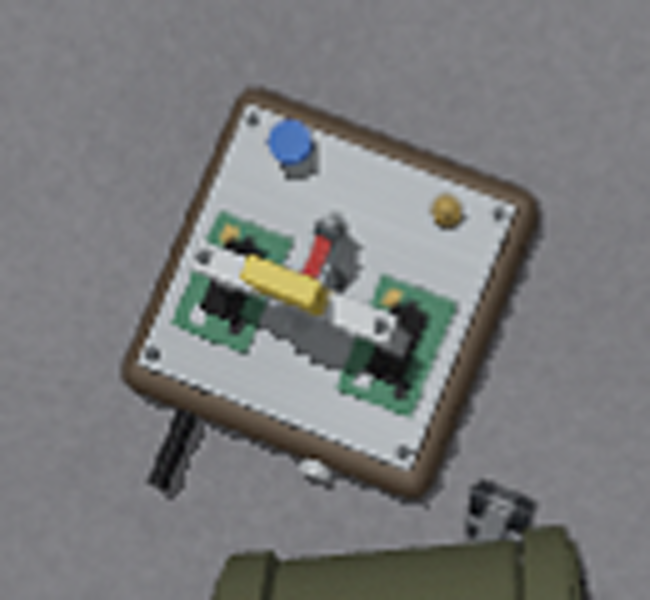

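The guard stands upright with a foot on each board. The gate is shut through the ring at scene px (380,187.8), the other things have not moved, and the arm is clear. Handing in.

```bash
python3 -c "
from station import close_job
print(close_job())"
```

```text
the job is handed in; nothing more can be done
None
```

The guard is clipped onto the snap hook and stands upright with its feet on the two green boards. I handed the job in at about 20.5 s, with the arm clear of everything.

- **Pressing in:** The ring met the gate with the tool at z ≈ 0.177 m, so the hook is set roughly 2 mm up. The vertical push read about 6 N at most above the guard's weight. The gate snapped shut with the ring about 20 mm down.
- **Pull test:** I lifted until the ring met the underside of the gate and built the pull up in small steps. The wrist read up to -11.6 N including the guard's roughly 3.4 N weight, so the pull was about 8 N. That is above the 6 N asked for but under the 12 N limit. The gate held and stayed shut.
- **Setting down:** The last small step down pressed on the boards with about 8 N, plus about 5 N sideways. I eased that off before opening the fingers.
- **Last checks:** In the scene camera the gate is at its original shut position and runs through the ring. In the scene and top pictures the jar, weight and other things look unmoved.
- **Disagreements:** The cameras differed by about 2.5 mm on where the guard was and by about 1.5 mm on the mouth. I aligned the ring using the wrist camera's view of both guard and boards. The forces are from readings between moves, so a brief higher peak could have gone unseen.

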